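Size a mincer bush on the stepped gauge and put it away

TASK

Take the washed nylon bush from the rubber mat, slide it down the stepped sizing gauge and press it squarely home for a moment on the step where it stops, gently (some 10 N, never above 30 N). Then lift it off and put it down over the rack peg marked with as many lines as that step; leave the two bushes in the dish and everything else where it is.

Things in the scene. Friction and masses are not known exactly. Their poses are not given: they have to be found in the camera images.
- bush_a_mid (a point): centre (12 mm above the underside) of a white nylon bush, a plain ring 50 mm outside diameter, 24 mm high, standing flat, z its axis, 16 to 55 g. The three bushes are alike outside; their bores are 24, 32 and 40 mm, and which of a, b, c has which is not known. One stands on the mat, two in the dish. Over 30 N damages the nylon
- bush_b_mid (a point): centre (12 mm above the underside) of a white nylon bush, a plain ring 50 mm outside diameter, 24 mm high, standing flat, z its axis, 16 to 55 g. The three bushes are alike outside; their bores are 24, 32 and 40 mm, and which of a, b, c has which is not known. One stands on the mat, two in the dish. Over 30 N damages the nylon
- bush_c_mid (a point): centre (12 mm above the underside) of a white nylon bush, a plain ring 50 mm outside diameter, 24 mm high, standing flat, z its axis, 16 to 55 g. The three bushes are alike outside; their bores are 24, 32 and 40 mm, and which of a, b, c has which is not known. One stands on the mat, two in the dish. Over 30 N damages the nylon
- mat: black rubber mat, 160 x 130 x 4 mm, fixed; origin at the centre of its underside; the bush to be sized stands on it, within about 35 mm of its centre in x and 25 mm in y
- dish: open aluminium dish, 150 x 85 mm and 30 mm high, fixed; origin at the centre of its underside; holds the two bushes that are to stay, side by side along its x axis
- gauge: sizing gauge, fixed: upright aluminium mandrel with three flat shoulders (steps) and slightly tapered lands, on a dark foot 104 mm across and 14 mm thick. Origin on its axis at the bench top, z up. A bush stops flat on the first step too wide for its bore. Held over 1.7 mm off-centre it can also hang up on a step above its own. Come onto a step at 10 mm/s or less: it gives nothing. 6 to 15 N reads true
- gauge_nose (a point): tip of the gauge's conical nose, 108 mm above the bench: 12 mm diameter here, widening to 22 mm at step 1
- step1 (a point): centre of the gauge's step 1, a flat shoulder 28.6 mm in diameter, 90 mm above the bench, marked by 1 dark line just below it. The bush of bore 24 mm stops here, its underside at this height, with 1 mm play all round. Below it: a land 28.6 mm wide here, widening to 30 mm at step 2
- step2 (a point): centre of the gauge's step 2, a flat shoulder 36.6 mm in diameter, 75 mm above the bench, marked by 2 dark lines just below it. The bush of bore 32 mm stops here, its underside at this height, with 1 mm play all round. Below it: a land 36.6 mm wide here, widening to 38 mm at step 3
- step3 (a point): centre of the gauge's step 3, a flat shoulder 46 mm in diameter, 60 mm above the bench, marked by 3 dark lines just below it. The bush of bore 40 mm stops here, its underside at this height, with 1 mm play all round. Below it: a plain stem, 46 to 47 mm
- rack: spares rack: white board 240 x 85 x 12 mm, fixed, with three upright steel pegs 75 mm apart along its x axis, 38 mm tall above the board with bevelled tops; origin at the centre of its underside
- peg1 (a point): foot of rack peg 1, 16 mm in diameter (thinnest), marked near its top with 1 dark line; the point lies on its axis at the board's top, 12 mm above the bench; its bush has 8 mm more bore than the peg's diameter and rests on the board
- peg2 (a point): foot of rack peg 2, 24 mm in diameter (middle), marked near its top with 2 dark lines; the point lies on its axis at the board's top, 12 mm above the bench; its bush has 8 mm more bore than the peg's diameter and rests on the board
- peg3 (a point): foot of rack peg 3, 32 mm in diameter (thickest), marked near its top with 3 dark lines; the point lies on its axis at the board's top, 12 mm above the bench; its bush has 8 mm more bore than the peg's diameter and rests on the board
- jar: green glass jar with a dark lid, 52 mm diameter, 95 mm high, bystander; origin under its centre
- plate: steel mincer hole plate lying flat, 70 mm diameter, 10 mm thick, bystander; origin under its centre
- tubs: nested stack of brown paper tubs, upside down, 80 mm diameter at the foot, 87 mm high, bystander; origin under its centre

How it is judged (in metres and radians):
On the way:
1. the bush from the mat sits square on the gauge step of its bore, pressed on with more than 4 N (((horizontal distance between each of bush_b_mid, bush_c_mid and dish below 0.075 m and height (world z) of each of bush_b_mid, bush_c_mid below 0.03 m and horizontal distance between bush_a_mid and gauge below 0.004 m and height (world z) of bush_a_mid between 0.085 and 0.089 m and angle between bush_a_mid's own z axis and vertical below 0.08 rad and contact force between bush_a and gauge above 4 N) or (horizontal distance between each of bush_a_mid, bush_c_mid and dish below 0.075 m and height (world z) of each of bush_a_mid, bush_c_mid below 0.03 m and horizontal distance between bush_b_mid and gauge below 0.004 m and height (world z) of bush_b_mid between 0.07 and 0.074 m and angle between bush_b_mid's own z axis and vertical below 0.08 rad and contact force between bush_b and gauge above 4 N) or (horizontal distance between each of bush_a_mid, bush_b_mid and dish below 0.075 m and height (world z) of each of bush_a_mid, bush_b_mid below 0.03 m and horizontal distance between bush_c_mid and gauge below 0.004 m and height (world z) of bush_c_mid between 0.1 and 0.104 m and angle between bush_c_mid's own z axis and vertical below 0.08 rad and contact force between bush_c and gauge above 4 N))), for 0.3 s.
At the end, for the whole second after the job is handed in: the bush that was sized stands flat (within 0.08 rad) on the rack's board over the peg of its size, within 10 mm of the peg's axis, at rest; the other two bushes are still down in the dish; nothing is held (((horizontal distance between bush_a_mid and peg2 below 0.01 m and height (world z) of bush_a_mid below 0.027 m and angle between bush_a_mid's own z axis and vertical below 0.08 rad and linear speed of bush_a below 0.01 m/s and horizontal distance between each of bush_b_mid, bush_c_mid and dish below 0.075 m and height (world z) of each of bush_b_mid, bush_c_mid below 0.03 m) or (horizontal distance between bush_b_mid and peg3 below 0.01 m and height (world z) of bush_b_mid below 0.027 m and angle between bush_b_mid's own z axis and vertical below 0.08 rad and linear speed of bush_b below 0.01 m/s and horizontal distance between each of bush_a_mid, bush_c_mid and dish below 0.075 m and height (world z) of each of bush_a_mid, bush_c_mid below 0.03 m) or (horizontal distance between bush_c_mid and peg1 below 0.01 m and height (world z) of bush_c_mid below 0.027 m and angle between bush_c_mid's own z axis and vertical below 0.08 rad and linear speed of bush_c below 0.01 m/s and horizontal distance between each of bush_a_mid, bush_b_mid and dish below 0.075 m and height (world z) of each of bush_a_mid, bush_b_mid below 0.03 m))); the robot touches nothing.
It fails at once if a bush is forced on the gauge with more than 30 N (contact force between any of bush_a, bush_b, bush_c and gauge above 30 N).
It fails at once if the hand or arm leans on the gauge with more than 15 N (contact force between any of the fingers, the arm and gauge above 15 N).
It fails at once if the jar, the mincer plate or the tubs are moved more than 20 mm (distance of any of jar, plate, tubs from where it was at the start of the episode above 0.02 m).
It also fails if it takes over 72 s, if anything falls off the work surface, if the arm or the gripper's body presses on something with over 40 N, if the wrist force passes 120 N, or if a joint passes its speed limit or range.

ROBOT

A 7-joint arm with a two-finger parallel gripper is mounted at the origin on the work surface. World frame = base frame: x ahead of the robot, y to its left, z up, the work surface at z = 0. Lengths are in mm, angles in rad, forces in N, time in s.
With the tool pointing down it reaches from about 425 to 1025 mm from the base axis. Payload 9.4 kg.
Tool frame: the origin (TCP) lies at the centre of the arm's flange, where the gripper is bolted on; the fingertips stand 173 mm ahead of it and the grasp point (between the pads) lies 155 mm ahead of it (tip_reach is the distance from the TCP to the fingertips, in mm); z points along the fingers, y is the direction in which the jaws open and shut (so a half turn about z gives the same grasp; the last joint's range is limited). The gripper opens to 85 mm and grips with 20 to 120 N. Pads are 22 mm wide; open, the fingers measure 114 mm over their backs; the gripper's body (76 mm by 85 mm) begins 54 mm behind the grasp point. The pads swing forward as they close: fully open they stand 13 mm farther back than shut.
Start: joints at [1.203, 0.599, -0.003, 1.599, 0.002, 0.943, -0.08], TCP at [207.869, -694.561, 404.675] pointing down, gripper open.
Joint ranges: [-2.57, 2.57], [-0.35, 1.97], [-1.29, 1.29], [0.11, 2.56], [-1.05, 4.19], [0.11, 1.86], [-2.63, 2.63]. Speed limits (rad/s): [2.22, 2.22, 3.01, 3.01, 3.14, 3.14, 3.14].

INTERFACE

Orientations are given as a unit quaternion [w, x, y, z].
In Python, from plant import get_state, capture, close_job, find_in, tip_of, tip_reach gives the robot as it stands.
- The arm moves only by the tool send_rows, never from a script. Its argument "commands" is a list of rows, each a list of 4 numbers: the shift along the tool's x, y, z scaled (see below), then the turn about the tool's z scaled (see below). In form: [[dx, dy, dz, twist], ...]. A call has 1 to 10 rows; each row shifts and turns the pose as measured when the row begins, along the tool's axes as they then stand; what a row does not reach is not made up. The controller multiplies each number of a shift by 150 mm and each number of a turn by pi/2 rad. A row lasts 1/12 s, in which the tool goes at most 41.7 mm and 7.16 degrees, less where a joint would pass 70% of its speed; a pose out of reach is approached as far as the arm can. A call with a number of a shift or a turn outside -1 to 1 is refused whole. A call with a gripper value outside its range is refused whole. "hand" is the opening, from -1 (shut) to 1 (fully open), so that 0 is half open, set as the call begins (left out, the last holds). The fingers move at their own pace and stop on an object; the grip force is fixed at half the most. Time passes only in rows, so rows that do not move let the fingers close. It gives the time, the measured TCP pose, the force and the opening at its end, in the units of the state.
- get_state(): the state, without advancing time (a new reading comes with each control period).
- capture(name): name is "side" or "top" or "wrist"; returns a dict with "image" (420x560x3 uint8, red, green, blue), "range_z" (420x560 float32, mm along the optical axis (not along the pixel's ray), 0 where there is no reading), "fx", "fy", "cx", "cy" (pixels), "origin" and "attitude" of the camera in the world; the wrist camera has in their place "hand_eye" (4x4, takes a point from camera to tool coordinates, whose origin is the TCP and whose axes are the flange's). Camera axes: x right, y down, z forward; pixel columns grow to the right and rows downward; lengths in mm; the calibration is good to about 2 mm. A picture is of the moment at which its call begins: read the wrist's pose just before it.
- close_job(): hands the job in, once; it reports no verdict.
Trained networks look in the newest picture that a camera, given by its name, has taken for a name from the list of things; names that differ only in an ending like _2 or _b are one class to them, and where a whole thing is asked for, a point or a joint stands for the part that bears it (a point fixed in the world has none). Each returns a list of dicts, best first, with "score" (0 to 1); they miss things now and then, are a little off and sometimes report something else, mostly with a low value. They report only what shows in the picture. A call takes as long as a camera call.
- find_in(label, camera): "location" ([x, y, z] in mm, in the coordinates of the camera as it stood for that picture, good to about 4 mm: the middle of the surface that is visible of it).
- tip_of(label, camera): "location" ([x, y, z] in mm, in the coordinates of the camera as it stood for that picture, good to about 4 mm: a listed point, or the origin of a listed thing).
The state is a dict: "t": time; "q": joint angles; "qd": joint speeds; "tau": joint torques, N m; "tool_pos": TCP position; "tcp_rot": TCP orientation; "wrist_force": force on the tool from outside, world axes, zero at the start; "torque": the same for the moment, N m; "grip_width": finger opening in mm.
Only numpy, scipy, OpenCV 4.12 (cv2) and the standard library are available. Lean on these libraries where they do the work, as an engineer would, in place of code of your own. Each camera call takes 0.05 s, during which the arm holds its last target. There are 200 camera calls.

## Working session

There is one attempt and no reset: what is moved stays moved. The work goes in short steps, Python scripts to look and compute and a tool call to move; the robot and the scene stay as the last step left them, time stands still between calls to the robot, and variables do not carry over. Pictures are saved under pics/ and viewed, about 8 in all and at most 12, crops included, and the job is handed in when it is done.

Besides the shell and the picture viewer there is one more tool, called after "Request:" by a JSON object that holds its "fn" and its "kwargs", one argument or row to a line. send_rows: Moves the arm, as the interface text tells. Shifts and turns lie within -1 to 1; 1 stands for 150 mm of shift or pi/2 rad of turn. Its arguments: {"type":"object","properties":{"commands":{"type":"array","items":{"type":"array","items":{"type":"number","minimum":-1,"maximum":1}}},"hand":{"type":"number"}},"required":["commands"]}

```bash
mkdir -p pics; cat > h.py <<'E'
import numpy as np,cv2
from scipy.spatial.transform import Rotation as R
from plant import *
def q2R(q): return R.from_quat([q[1],q[2],q[3],q[0]]).as_matrix()
def shot(n):
    s=get_state(); c=capture(n)
    if n=="wrist":
        T=np.eye(4);T[:3,:3]=q2R(s["tcp_rot"]);T[:3,3]=s["tool_pos"];T=T@np.array(c["hand_eye"])
    else:
        T=np.eye(4);a=np.array(c["attitude"],float);T[:3,:3]=a if a.shape==(3,3) else q2R(a);T[:3,3]=c["origin"]
    c["T"]=T;return c
def w(c,p): return c["T"][:3,:3]@np.array(p)+c["T"][:3,3]
def cloud(c):
    z=c["range_z"];v,u=np.mgrid[:z.shape[0],:z.shape[1]]
    P=np.stack([(u-c["cx"])/c["fx"]*z,(v-c["cy"])/c["fy"]*z,z],-1)
    P=P@c["T"][:3,:3].T+c["T"][:3,3];P[z==0]=np.nan;return P
def save(c,n): cv2.imwrite("pics/"+n,c["image"][:,:,::-1])
def pix(c,p):
    q=c["T"][:3,:3].T@(np.array(p)-c["T"][:3,3]);return q[0]/q[2]*c["fx"]+c["cx"],q[1]/q[2]*c["fy"]+c["cy"]
E
python3 - <<'E'
from h import *
np.set_printoptions(precision=1,suppress=True)
s=get_state();print(s)
ims=[]
for n in ("top","side"):
    c=shot(n);save(c,n+"1.png");ims.append(c["image"]);print(n,c["T"],c["fx"])
    for l in ["bush_a_mid","mat","dish","gauge","gauge_nose","rack","peg1","peg2","peg3","jar","plate","tubs"]:
        print(l,[(round(d["score"],2),w(c,d["location"])) for d in tip_of(l,n)[:4]])
E
```

```text
{'t': 0.0, 'q': array([ 1.2,  0.6, -0. ,  1.6,  0. ,  0.9, -0.1]), 'qd': array([ 0., -0., -0., -0.,  0., -0.,  0.]), 'tau': array([ -0. , -77.6,   1.6, -25.8,   0. ,   0. ,   0. ]), 'tool_pos': array([ 207.8, -694.4,  403.8]), 'tcp_rot': array([-0. ,  1. ,  0.1, -0. ]), 'wrist_force': array([ 0.2, -0.1,  0.4]), 'torque': array([-0.,  0.,  0.]), 'grip_width': 85.41497757126004}
top [[  -0.    -1.     0.1  492.2]
 [  -1.     0.     0.   108.6]
 [  -0.    -0.1   -1.  1016.2]
 [   0.     0.     0.     1. ]] 390.70295195290953
bush_a_mid [(0.82, array([ 451.7, -225.8,   12.7]))]
mat [(0.73, array([ 462. , -218.1,    3.8]))]
dish [(0.97, array([ 701.1, -248.3,    0.4])), (0.36, array([613.7, -12.6,  -0.4]))]
gauge [(0.72, array([619.4, -10. ,   2.1]))]
gauge_nose [(0.64, array([ 664.6, -248.9,   17.7])), (0.61, array([611.7, -10.6, 107.6]))]
rack [(0.71, array([521.2, 270.1,  -0.7]))]
peg1 [(0.84, array([598. , 254.5,  13.5])), (0.75, array([525.7, 271.9,  12.2])), (0.7, array([450.7, 287.5,  14.5])), (0.31, array([611.3,  -4.1,  93.1]))]
peg2 [(0.84, array([598. , 254.5,  13.5])), (0.75, 
[... 854 characters left out ...]
0.93, array([611.4,  -6.2,   1.4]))]
gauge_nose [(0.45, array([ 667.3, -250.9,   16.8]))]
rack [(0.76, array([524.3, 267.9,   1. ])), (0.64, array([609.8,  -5.9, 110.7]))]
peg1 [(0.92, array([594.8, 251.1,  13.6])), (0.6, array([519. , 268.5,  12.9])), (0.58, array([449.6, 292.7,  12.1]))]
peg2 [(0.92, array([594.8, 251.1,  13.6])), (0.6, array([519. , 268.5,  12.9])), (0.58, array([449.6, 292.7,  12.1]))]
peg3 [(0.92, array([594.8, 251.1,  13.6])), (0.6, array([519. , 268.5,  12.9])), (0.58, array([449.6, 292.7,  12.1]))]
jar [(0.95, array([795.5,  69. ,  -1. ]))]
plate [(0.86, array([391.9,   7.5,   3.9]))]
tubs [(0.8, array([330.4, 428.1,   0.9])), (0.54, array([ 464.1, -208.4,   -1.7]))]
```

View pics/top1.png

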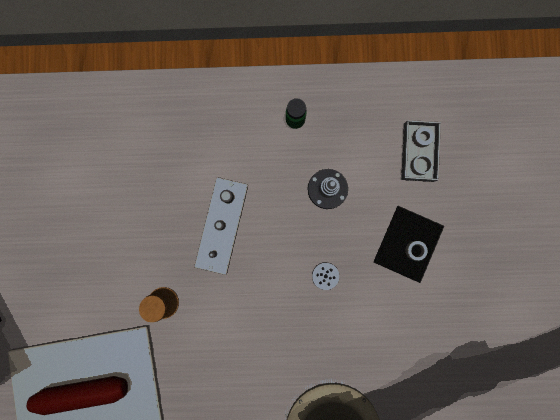

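View pics/side1.png

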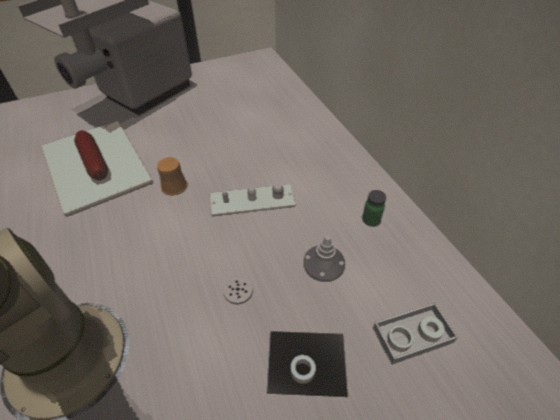

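The top view shows the mat bush at (418,251) and the gauge at (328,187). The pegs are thick (227,196), middle (219,226) and thin (213,254), so peg 3 is at about x=597 and peg 1 at about x=450. The two dish bushes are at (423,137) and (421,165). The side view agrees.

```bash
python3 - <<'E'
from h import *
np.set_printoptions(precision=3,suppress=True)
s=get_state();print(q2R(s["tcp_rot"]),tip_reach() if callable(tip_reach) else tip_reach)
c=shot("wrist");print(np.array(c["hand_eye"]),c["fx"])
for n in("top","side"):
    c=shot(n);P=cloud(c);
    m=(abs(P[...,0]-452)<45)&(abs(P[...,1]+226)<45)&(P[...,2]>18)&(P[...,2]<40)
    (x,y),r=cv2.minEnclosingCircle(P[m][:,:2].astype(np.float32));print(n,"bush",x,y,r,np.nanmedian(P[m][:,2]))
    m=(abs(P[...,0]-611)<30)&(abs(P[...,1]+7)<30)&(P[...,2]>50)
    print("gauge",P[m].mean(0),P[m].max(0),P[m].min(0))
E
```

```text
[[ 0.958  0.287 -0.   ]
 [ 0.287 -0.958 -0.   ]
 [-0.     0.    -1.   ]] 173.4
[[-0.    -0.944 -0.329 84.756]
 [ 1.    -0.     0.001 -0.045]
 [-0.001 -0.329  0.944 29.807]
 [ 0.     0.     0.     1.   ]] 359.6814177828263
top bush 448.0677490234375 -224.43478393554688 25.19721031188965 28.397841194362968
gauge [609.579  -4.704  79.303] [635.274  15.749 111.667] [589.834 -30.325  50.107]
side bush 447.10589599609375 -224.19772338867188 24.918882369995117 27.781377877718114
gauge [605.687 -14.939  77.   ] [633.272  11.011 110.504] [587.648 -30.308  50.438]
```

Request:
{"fn": "send_rows", "kwargs": {
  "commands": [
    [0.18, -0.19, 0.05, 0],
    [0.18, -0.19, 0.05, 0],
    [0.18, -0.19, 0.05, 0],
    [0.18, -0.19, 0.05, 0],
    [0.18, -0.19, 0.05, 0],
    [0.18, -0.19, 0.05, 0],
    [0.18, -0.19, 0.05, 0],
    [0.18, -0.19, 0.05, 0],
    [0.18, -0.19, 0.05, 0],
    [0.18, -0.19, 0.05, 0]
  ],
  "hand": 1
}}

```text
t: 2.28
tool_pos: [385.8, -340.6, 326.5]
tcp_rot: [0.006, 0.991, 0.136, 0.0]
wrist_force: [1.2, 1.0, -0.3]
grip_width: 85.3
```

Request:
{"fn": "send_rows", "kwargs": {
  "commands": [
    [0.17, -0.17, 0.1, 0],
    [0.17, -0.17, 0.1, 0],
    [0.17, -0.17, 0.1, 0],
    [0.1, -0.1, 0.05, 0],
    [0, 0, 0, 0],
    [0, 0, 0, 0]
  ]
}}

```text
t: 2.78
tool_pos: [456.6, -214.2, 270.7]
tcp_rot: [0.006, 0.99, 0.143, 0.003]
wrist_force: [0.1, -0.9, 0.5]
grip_width: 85.7
```

```bash
cat >> h.py <<'E'
def ring(c,z0,z1,ctr,rad=45,lum=150):
    P=cloud(c);m=(np.hypot(P[...,0]-ctr[0],P[...,1]-ctr[1])<rad)&(P[...,2]>z0)&(P[...,2]<z1)
    return P,m
def rel(xy,s=None):
    s=s or get_state();A=q2R(s["tcp_rot"]);d=np.array([xy[0],xy[1],0])-s["tool_pos"]*[1,1,0]
    return A.T@d
E
python3 - <<'E'
from h import *
np.set_printoptions(precision=1,suppress=True)
s=get_state();print(s["tool_pos"],s["tcp_rot"],s["t"])
c=shot("wrist");save(c,"w1.png")
P,m=ring(c,20,40,(448,-224))
(x,y),r=cv2.minEnclosingCircle(P[m][:,:2].astype(np.float32));print(x,y,r,np.median(P[m],0),m.sum(),rel((x,y)))
print([(d["score"],w(c,d["location"])) for d in tip_of("bush_a_mid","wrist")])
E
```

```text
[ 456.6 -214.2  270.7] [0.  1.  0.1 0. ] 2.7833
447.9561462402344 -224.5108184814453 25.03359031677246 [ 449.6 -224.1   28.6] 2944 [-11.1   7.2   0. ]
[(0.56, array([ 448.7, -222.4,   16.6]))]
```

View pics/w1.png

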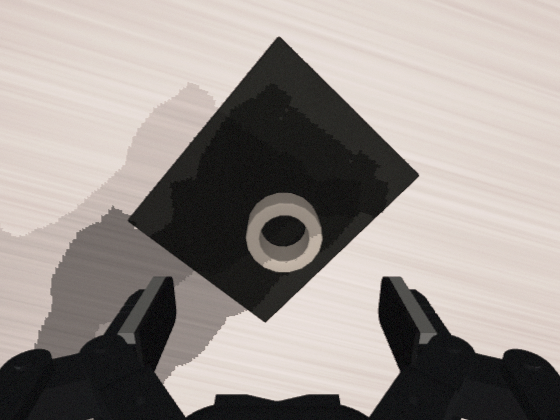

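The ring is centred at (284,232), standing clear between the jaws. Its bore looks medium, about 0.6 of the outside diameter.

Request:
{"fn": "send_rows", "kwargs": {
  "commands": [
    [-0.074, 0.048, 0.1, 0],
    [0, 0, 0.15, 0],
    [0, 0, 0.15, 0],
    [0, 0, 0.1, 0],
    [0, 0, 0.05, 0],
    [0, 0, 0, 0]
  ],
  "hand": 1
}}

```text
t: 3.38
tool_pos: [445.4, -237.2, 190.6]
tcp_rot: [0.011, 0.991, 0.134, 0.007]
wrist_force: [-0.5, 0.3, -0.0]
grip_width: 85.4
```

```bash
python3 - <<'E'
from h import *
s=get_state();print(s["tool_pos"],s["tcp_rot"],s["wrist_force"],rel((447.9,-224.4)))
E
```

```text
[ 445.38346568 -237.20167602  190.61337159] [0.01063561 0.99088481 0.13412089 0.00676528] [-0.53644377  0.30341593 -0.03500311] [  5.83025263 -11.66969178  -0.20567438]
```

Request:
{"fn": "send_rows", "kwargs": {
  "commands": [
    [0, 0, 0, 0],
    [0.039, -0.078, 0, 0],
    [0, 0, 0, 0],
    [0, 0, 0, 0]
  ]
}}

```text
t: 3.72
tool_pos: [447.0, -227.9, 193.3]
tcp_rot: [0.012, 0.991, 0.131, 0.008]
wrist_force: [-0.5, 0.0, 0.6]
grip_width: 85.4
```

```bash
cat > r.py <<'E'
import sys
from h import *
s=get_state();A=q2R(s["tcp_rot"]);g=lambda v:np.round(v,2).tolist()
print("pos",g(s["tool_pos"]),"q",np.round(s["tcp_rot"],4).tolist(),"z",np.round(A[:,2],4).tolist(),"F",g(s["wrist_force"]),"M",g(s["torque"]),"w",round(s["grip_width"],2),"qd",np.abs(s["qd"]).max().round(4),s["t"])
if len(sys.argv)>2: print("rel mm",g(rel(list(map(float,sys.argv[1:3])),s)),"scaled",(rel(list(map(float,sys.argv[1:3])),s)/150).round(4).tolist())
E
python3 r.py 447.9 -224.4
```

```text
pos [447.04, -227.85, 193.26] q [0.012, 0.9913, 0.1311, 0.0076] z [0.0183, -0.0218, -0.9996] F [-0.47, 0.05, 0.57] M [-0.01, 0.08, 0.08] w 85.37 qd 0.0199 3.7167
rel mm [1.73, -3.11, -0.06] scaled [0.0115, -0.0207, -0.0004]
```

```bash
sed -i '$d' r.py; cat >> r.py <<'E'
if len(sys.argv)>3:
    t=np.array(list(map(float,sys.argv[1:4])));G=s["tool_pos"]+151*A[:,2]
    d=A.T@(t-G);print("grasp",g(G),"rel mm",g(d),"scaled",(d/150).round(4).tolist())
E
python3 r.py 447.9 -224.4 25
```

```text
pos [447.04, -227.85, 193.26] q [0.012, 0.9913, 0.1311, 0.0076] z [0.0183, -0.0218, -0.9996] F [-0.47, 0.05, 0.57] M [-0.01, 0.08, 0.08] w 85.37 qd 0.0199 3.7167
grasp [449.81, -231.14, 42.32] rel mm [-0.29, -7.45, 17.13] scaled [-0.002, -0.0497, 0.1142]
```

Request:
{"fn": "send_rows", "kwargs": {
  "commands": [
    [0, -0.02, 0.03, 0],
    [0, -0.02, 0.03, 0],
    [0, -0.01, 0.03, 0],
    [0, 0, 0.02, 0],
    [0, 0, 0, 0],
    [0, 0, 0, 0]
  ]
}}

```text
t: 4.22
tool_pos: [445.3, -221.8, 176.8]
tcp_rot: [0.013, 0.991, 0.131, 0.009]
wrist_force: [-0.1, -0.2, 0.1]
grip_width: 85.4
```

```bash
python3 r.py 447.9 -224.4 25
```

```text
pos [445.34, -221.77, 176.77] q [0.0131, 0.9913, 0.1307, 0.009] z [0.0213, -0.0236, -0.9995] F [-0.13, -0.15, 0.09] M [0.08, 0.05, 0.03] w 85.41 qd 0.0736 4.2167
grasp [448.56, -225.33, 25.85] rel mm [-0.41, -1.09, 0.81] scaled [-0.0027, -0.0073, 0.0054]
```

Request:
{"fn": "send_rows", "kwargs": {
  "commands": [
    [0, -0.005, 0, 0],
    [0, 0, 0, 0],
    [0, 0, 0, 0],
    [0, 0, 0, 0],
    [0, 0, 0, 0],
    [0, 0, 0, 0],
    [0, 0, 0, 0],
    [0, 0, 0, 0]
  ],
  "hand": -1
}}

```text
t: 4.88
tool_pos: [445.1, -221.3, 177.8]
tcp_rot: [0.013, 0.991, 0.13, 0.009]
wrist_force: [0.5, 0.6, -0.8]
grip_width: 49.2
```

```bash
python3 r.py 447.9 -224.4 25
```

```text
pos [445.09, -221.31, 177.77] q [0.0133, 0.9913, 0.1304, 0.0094] z [0.0221, -0.024, -0.9995] F [0.55, 0.64, -0.77] M [0.05, 0.03, -0.03] w 49.21 qd 0.0016 4.8833
grasp [448.42, -224.93, 26.85] rel mm [-0.4, -0.7, 1.82] scaled [-0.0027, -0.0047, 0.0121]
```

Request:
{"fn": "send_rows", "kwargs": {
  "commands": [
    [0, 0, -0.1, 0],
    [0, 0, -0.15, 0],
    [0, 0, -0.15, 0],
    [0, 0, -0.15, 0],
    [0, 0, -0.15, 0],
    [0, 0, -0.15, 0],
    [0, 0, -0.1, 0],
    [0, 0, 0, 0],
    [0, 0, 0, 0]
  ]
}}

```text
t: 5.63
tool_pos: [441.4, -217.7, 324.9]
tcp_rot: [0.012, 0.991, 0.13, 0.008]
wrist_force: [0.2, 0.8, -0.4]
grip_width: 48.4
```

```bash
python3 r.py 611 -8 156
```

```text
pos [441.42, -217.7, 324.95] q [0.0124, 0.9913, 0.1304, 0.0077] z [0.0184, -0.0225, -0.9996] F [0.18, 0.78, -0.41] M [0.13, 0.0, 0.04] w 48.36 qd 0.0287 5.6333
grasp [444.19, -221.1, 174.01] rel mm [216.05, -163.15, 16.27] scaled [1.4403, -1.0877, 0.1085]
```

Request:
{"fn": "send_rows", "kwargs": {
  "commands": [
    [0.1, -0.08, 0, 0],
    [0.17, -0.13, 0, 0],
    [0.17, -0.13, 0, 0],
    [0.17, -0.13, 0, 0],
    [0.17, -0.13, 0, 0],
    [0.17, -0.13, 0, 0],
    [0.17, -0.13, 0, 0],
    [0.1, -0.07, 0, 0],
    [0, 0, 0, 0],
    [0, 0, 0, 0]
  ]
}}

```text
t: 6.47
tool_pos: [586.5, -28.0, 311.0]
tcp_rot: [0.012, 0.992, 0.128, 0.001]
wrist_force: [-0.4, -0.5, -0.8]
grip_width: 48.6
```

```bash
python3 r.py 611 -8 156; python3 - <<'E'
from h import *
np.set_printoptions(precision=1,suppress=True)
c=shot("wrist");save(c,"w2.png");P=cloud(c)
s=get_state();A=q2R(s["tcp_rot"]);G=s["tool_pos"]+151*A[:,2]
T=(P-s["tool_pos"])@A
m=(np.hypot(T[...,0],T[...,1])<35)&(T[...,2]>125)&(T[...,2]<185)
h,e=np.histogram(T[m][:,2],30);print(h,e[[0,-1]])
for l in ("gauge_nose","step1","bush_a_mid"): print(l,[(d["score"],w(c,d["location"])) for d in tip_of(l,"wrist")[:3]])
m=(P[...,2]>40)&(P[...,2]<118)&(np.hypot(P[...,0]-611,P[...,1]+8)<40)
print(m.sum(),P[m].min(0),P[m].max(0))
np.savez("w2.npz",P=P,T=T,img=c["image"])
E
```

```text
pos [586.47, -28.03, 310.95] q [0.0117, 0.9917, 0.128, 0.0008] z [0.0046, -0.023, -0.9997] F [-0.4, -0.49, -0.8] M [0.03, 0.06, -0.05] w 48.61 qd 0.0355 6.4667
grasp [587.17, -31.51, 159.99] rel mm [29.02, -16.77, 3.56] scaled [0.1935, -0.1118, 0.0237]
[ 119  103  130  170  708  243  210  218  225  206  201  200  194  377
 4188 2354  656  528  501  492  466  459  464  405  387  375  332  296
  209   61] [125.  172.4]
gauge_nose [(0.71, array([617.8,  -4.6, 110.3]))]
step1 [(0.96, array([610.4,  -8.8,  59.7])), (0.79, array([612.7,  -6.6,  76.2])), (0.65, array([613.4,  -7.3,  93. ]))]
bush_a_mid []
4510 [593.4 -30.3  40. ] [635.   15.7 110.8]
```

View pics/w2.png

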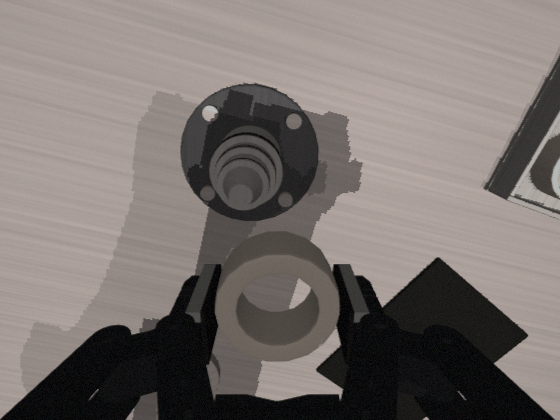

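The wrist view shows the bush held at (278,296), its top face flat, and the gauge ahead at (248,170). Next I fit both in this one picture.

```bash
cat > fit.py <<'E'
from h import *
from scipy.optimize import least_squares
np.set_printoptions(precision=2,suppress=True)
def circ(p):
    f=lambda v:np.hypot(p[:,0]-v[0],p[:,1]-v[1])-v[2]
    return least_squares(f,[*p.mean(0)[:2],25],loss="soft_l1").x
def bush(T):
    m=(np.hypot(T[...,0],T[...,1])<30)&(T[...,2]>145)&(T[...,2]<151.5)&(abs(T[...,1])<24)
    p=T[m];B=np.c_[p[:,:2],np.ones(len(p))];k=np.ones(len(p),bool)
    for _ in range(6):
        a=np.linalg.lstsq(B[k],p[k,2],rcond=None)[0];k=abs(B@a-p[:,2])<1
    q=p[k];hull=cv2.convexHull(q[:,:2].astype(np.float32))[:,0]
    # outer-edge points only off the pads; inner edge by smallest radius per angle
    c0=np.array(cv2.minEnclosingCircle(q[:,:2].astype(np.float32))[0]);d=q[:,:2]-c0;an=np.arctan2(d[:,1],d[:,0]);r=np.hypot(*d.T)
    inn=[];out=[]
    for b in np.arange(-np.pi,np.pi,.1):
        j=np.where((an>=b)&(an<b+.1))[0]
        if len(j)>8: inn.append(q[j[np.argmin(r[j])],:2]);out.append(q[j[np.argmax(r[j])],:2])
    print("bush plane",a,"mec",c0,"inner",circ(np.array(inn)),"outer",circ(np.array(out)),len(q))
def gauge(P,g=(611,-8)):
    m=(P[...,2]>8)&(P[...,2]<19)&(np.hypot(P[...,0]-g[0],P[...,1]-g[1])<62)
    print("foot",cv2.minEnclosingCircle(P[m][:,:2].astype(np.float32)))
    m=(P[...,2]>40)&(P[...,2]<112)&(np.hypot(P[...,0]-g[0],P[...,1]-g[1])<35);p=P[m]
    pr=lambda z:np.select([z>90,z>75,z>60],[11-(z-90)*5/18,15-(z-75)*.7/15,19-(z-60)*.7/15],23.25)
    def f(v):
        z=p[:,2]-v[2];e=np.hypot(p[:,0]-v[0],p[:,1]-v[1])-pr(z)
        hz=np.min(abs(z[:,None]-[60,75,90,108]),1)
        return np.where(abs(e)<hz,e,np.sign(e)*hz)
    o=min((least_squares(f,[*g,z],loss="soft_l1",f_scale=.5) for z in(-1,0,1,2)),key=lambda o:o.cost)
    print("gauge",o.x,len(p),o.cost)
E
python3 - <<'E'
from fit import *
d=np.load("w2.npz");bush(d["T"]);gauge(d["P"])
E
```

```text
bush plane [  0.01   0.02 148.35] mec [0.01 0.53] inner [ 0.14  0.26 15.97] outer [ 0.01  0.17 24.51] 5617
foot ((611.5836791992188, -7.2179646492004395), 52.01409149169922)
gauge [611.58  -7.31   0.98] 4510 351.1185819185763
```

```bash
sed -i 's/151\*A/172.3*A/' r.py; python3 r.py 611.6 -7.3 125
```

```text
pos [585.63, -30.3, 312.07] q [0.012, 0.9919, 0.1262, 0.0011] z [0.0052, -0.0235, -0.9997] F [0.3, -0.31, -0.7] M [0.03, -0.03, 0.02] w 48.78 qd 0.0098 6.6667
grasp [586.53, -34.34, 139.82] rel mm [31.05, -20.26, 14.32] scaled [0.207, -0.135, 0.0954]
```

Request:
{"fn": "send_rows", "kwargs": {
  "commands": [
    [0.07, -0.045, 0.02, 0],
    [0.07, -0.045, 0.02, 0],
    [0.05, -0.035, 0.02, 0],
    [0.01, 0, 0, 0],
    [0, 0, 0, 0],
    [0, 0, 0, 0]
  ]
}}

```text
t: 7.17
tool_pos: [611.9, -5.3, 301.8]
tcp_rot: [0.012, 0.992, 0.124, 0.001]
wrist_force: [-0.4, -0.3, -0.0]
grip_width: 48.8
```

```bash
python3 r.py 611.6 -7.3 112
```

```text
pos [611.94, -5.31, 301.79] q [0.0123, 0.9922, 0.1237, 0.0013] z [0.0055, -0.024, -0.9997] F [-0.39, -0.26, -0.04] M [-0.01, 0.0, -0.02] w 48.8 qd 0.0053 7.1667
grasp [612.89, -9.45, 129.54] rel mm [-0.72, -2.83, 17.48] scaled [-0.0048, -0.0189, 0.1165]
```

Request:
{"fn": "send_rows", "kwargs": {
  "commands": [
    [-0.003, -0.015, 0.03, 0],
    [0, 0, 0.04, 0],
    [0, 0, 0.03, 0],
    [0, 0, 0, 0],
    [0, 0, 0, 0],
    [0, 0, 0, 0]
  ]
}}

```text
t: 7.67
tool_pos: [610.0, -4.4, 284.9]
tcp_rot: [0.012, 0.992, 0.123, 0.001]
wrist_force: [-0.7, -0.5, 0.2]
grip_width: 48.7
```

```bash
python3 r.py 611.6 -7.3 112;  python3 - <<'E'
from fit import *
s=get_state();c=shot("wrist");save(c,"w3.png");P=cloud(c);A=q2R(s["tcp_rot"]);T=(P-s["tool_pos"])@A
bush(T)
m=(np.hypot(T[...,0],T[...,1])<13)&(T[...,2]>150)&(T[...,2]<200);h,e=np.histogram(T[m][:,2],25);print(h,e[[0,-1]])
n=m&(T[...,2]>155);print(m.sum(),T[m].mean(0))
m=(P[...,2]>8)&(P[...,2]<19)&(np.hypot(P[...,0]-611.6,P[...,1]+7.3)<62);print("foot",circ(P[m][:, :]) if 0 else cv2.minEnclosingCircle(P[m][:,:2].astype(np.float32)))
E
```

```text
pos [609.99, -4.36, 284.89] q [0.0125, 0.9923, 0.1232, 0.0006] z [0.0042, -0.0246, -0.9997] F [-0.7, -0.48, 0.21] M [0.04, -0.0, -0.01] w 48.72 qd 0.0024 7.6667
grasp [610.71, -8.6, 112.64] rel mm [1.18, -1.06, 0.61] scaled [0.0079, -0.0071, 0.0041]
bush plane [  0.02   0.02 148.41] mec [-0.14  0.01] inner [ 0.    0.16 15.94] outer [-0.13  0.12 24.46] 5602
[ 4 46 86 33  3  0  0  0  0  0  0  0  0  0  0  0  0  0  0  0  0  0  0  0
  1] [174.07 193.73]
173 [ -2.08  -0.79 176.07]
foot ((611.88232421875, -7.235650539398193), 51.78370666503906)
```

View pics/w3.png

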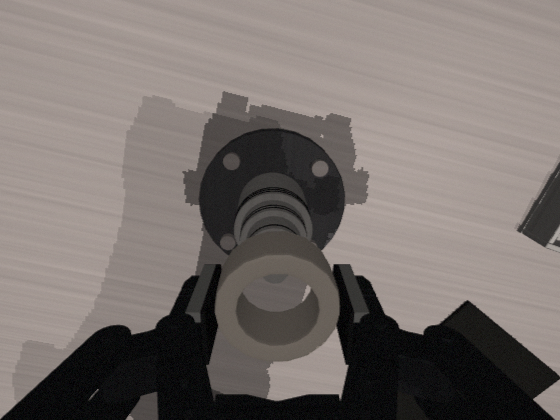

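The fits agree: the foot centre is at (611.9, -7.2) and the bore is 32 mm, so step 2 is expected. The nose shows through the bore at (275,278). I correct by 1 mm and go down.

Request:
{"fn": "send_rows", "kwargs": {
  "commands": [
    [0.008, -0.007, 0.03, 0],
    [0, 0, 0.04, 0],
    [0, 0, 0.04, 0],
    [0, 0, 0, 0],
    [0, 0, 0, 0],
    [0, 0, 0, 0]
  ]
}}

```text
t: 8.22
tool_pos: [611.2, -3.5, 266.7]
tcp_rot: [0.012, 0.992, 0.123, 0.001]
wrist_force: [0.2, 0.0, -0.2]
grip_width: 49.1
```

```bash
python3 r.py 611.7 -7.3 85
```

```text
pos [611.18, -3.51, 266.71] q [0.0125, 0.9923, 0.1231, 0.0008] z [0.0047, -0.0246, -0.9997] F [0.17, 0.03, -0.23] M [0.02, 0.03, -0.0] w 49.1 qd 0.0032 8.2167
grasp [611.98, -7.75, 94.46] rel mm [-0.15, -0.74, 9.45] scaled [-0.001, -0.0049, 0.063]
```

Request:
{"fn": "send_rows", "kwargs": {
  "commands": [
    [0, -0.001, 0.005, 0],
    [0, -0.001, 0.005, 0],
    [0, -0.001, 0.005, 0],
    [0, -0.001, 0.005, 0],
    [0, -0.001, 0.005, 0],
    [0, -0.001, 0.005, 0],
    [0, 0, 0.005, 0],
    [0, 0, 0.005, 0],
    [0, 0, 0.005, 0],
    [0, 0, 0.005, 0]
  ]
}}

```text
t: 9.05
tool_pos: [611.2, -2.7, 259.2]
tcp_rot: [0.013, 0.992, 0.123, 0.001]
wrist_force: [0.1, 0.0, 0.1]
grip_width: 49.0
```

```bash
python3 r.py 611.7 -7.3 79
```

```text
pos [611.22, -2.74, 259.18] q [0.0125, 0.9923, 0.1231, 0.0014] z [0.0059, -0.0245, -0.9997] F [0.11, 0.03, 0.14] M [0.01, 0.02, 0.01] w 48.97 qd 0.019 9.05
grasp [612.25, -6.96, 86.94] rel mm [-0.61, -0.01, 7.94] scaled [-0.0041, -0.0, 0.0529]
```

Request:
{"fn": "send_rows", "kwargs": {
  "commands": [
    [-0.001, 0, 0.006, 0],
    [-0.001, 0, 0.006, 0],
    [-0.001, -0.0003, 0.006, 0],
    [-0.001, -0.0003, 0.006, 0],
    [0, -0.0003, 0.006, 0],
    [0, -0.0003, 0.006, 0],
    [0, -0.0003, 0.006, 0],
    [0, 0, 0.006, 0],
    [0, 0, 0.005, 0],
    [0, 0, 0.003, 0]
  ]
}}

```text
t: 9.88
tool_pos: [610.5, -3.0, 249.7]
tcp_rot: [0.013, 0.992, 0.123, 0.001]
wrist_force: [0.2, 0.4, -0.1]
grip_width: 48.6
```

```bash
python3 r.py 611.7 -7.3 75
```

```text
pos [610.54, -2.96, 249.71] q [0.0125, 0.9923, 0.123, 0.0014] z [0.0058, -0.0245, -0.9997] F [0.17, 0.44, -0.08] M [0.01, -0.04, 0.01] w 48.59 qd 0.0125 9.8833
grasp [611.53, -7.19, 77.47] rel mm [0.13, 0.09, 2.47] scaled [0.0009, 0.0006, 0.0165]
```

Request:
{"fn": "send_rows", "kwargs": {
  "commands": [
    [0, 0, 0.003, 0],
    [0, 0, 0.003, 0],
    [0, 0, 0.003, 0],
    [0, 0, 0.003, 0]
  ]
}}

```text
t: 10.22
tool_pos: [610.5, -3.0, 248.2]
tcp_rot: [0.013, 0.992, 0.123, 0.001]
wrist_force: [-2.0, 0.6, 8.8]
grip_width: 48.6
```

```bash
python3 r.py 611.7 -7.3 75
```

```text
pos [610.47, -3.03, 248.16] q [0.0125, 0.9923, 0.123, 0.0012] z [0.0056, -0.0245, -0.9997] F [-1.99, 0.57, 8.84] M [0.13, 0.47, -0.05] w 48.56 qd 0.0031 10.2167
grasp [611.42, -7.25, 75.91] rel mm [0.26, 0.09, 0.91] scaled [0.0017, 0.0006, 0.0061]
```

Request:
{"fn": "send_rows", "kwargs": {
  "commands": [
    [0, 0, 0.003, 0],
    [0, 0, 0.003, 0]
  ]
}}

```text
t: 10.38
tool_pos: [610.4, -3.1, 248.2]
tcp_rot: [0.012, 0.992, 0.123, 0.002]
wrist_force: [-1.1, 0.6, 4.7]
grip_width: 48.9
```

```bash
python3 r.py 611.7 -7.3 75
```

```text
pos [610.41, -3.05, 248.23] q [0.0124, 0.9923, 0.1229, 0.0015] z [0.0061, -0.0243, -0.9997] F [-1.05, 0.56, 4.68] M [0.05, 0.31, -0.01] w 48.88 qd 0.0029 10.3833
grasp [611.45, -7.24, 75.98] rel mm [0.23, 0.09, 0.98] scaled [0.0015, 0.0006, 0.0066]
```

Request:
{"fn": "send_rows", "kwargs": {
  "commands": [
    [0, 0, 0.005, 0],
    [0, 0, 0.006, 0],
    [0, 0, 0.006, 0]
  ]
}}

```text
t: 10.63
tool_pos: [610.2, -3.1, 248.1]
tcp_rot: [0.012, 0.992, 0.123, 0.002]
wrist_force: [-3.6, 0.7, 10.4]
grip_width: 48.9
```

```bash
python3 r.py 611.7 -7.3 75
```

```text
pos [610.19, -3.11, 248.13] q [0.0123, 0.9924, 0.1228, 0.0021] z [0.0071, -0.024, -0.9997] F [-3.59, 0.7, 10.43] M [0.07, 0.58, -0.03] w 48.87 qd 0.0081 10.6333
grasp [611.42, -7.23, 75.89] rel mm [0.26, 0.11, 0.89] scaled [0.0017, 0.0007, 0.0059]
```

Request:
{"fn": "send_rows", "kwargs": {
  "commands": [
    [0, 0, 0.006, 0],
    [0, 0, 0.006, 0],
    [0, 0, 0.006, 0],
    [0, 0, 0.006, 0],
    [0, 0, 0.006, 0],
    [0, 0, 0.006, 0]
  ]
}}

```text
t: 11.13
tool_pos: [609.7, -3.3, 248.1]
tcp_rot: [0.012, 0.992, 0.123, 0.004]
wrist_force: [-3.1, -0.7, 10.7]
grip_width: 48.6
```

```bash
python3 r.py 611.7 -7.3 75;python3 - <<'E'
from fit import *
s=get_state();c=shot("wrist");P=cloud(c);A=q2R(s["tcp_rot"]);T=(P-s["tool_pos"])@A
bush(T)
m=(np.hypot(T[...,0],T[...,1])<25)&(P[...,2]>96)&(P[...,2]<104);p=P[m];print(p.shape,p.mean(0))
a=np.linalg.lstsq(np.c_[p[:,:2],np.ones(len(p))],p[:,2],rcond=None)[0];print("world tilt",a)
c=shot("side");save(dict(image=cv2.resize(c["image"][210:300,270:400],None,fx=5,fy=5,interpolation=cv2.INTER_CUBIC)),"s2.png")
E
```

```text
pos [609.74, -3.26, 248.12] q [0.0121, 0.9924, 0.1226, 0.0036] z [0.01, -0.0231, -0.9997] F [-3.1, -0.67, 10.69] M [0.06, 0.58, 0.05] w 48.58 qd 0.0091 11.1333
grasp [611.47, -7.24, 75.88] rel mm [0.21, 0.09, 0.88] scaled [0.0014, 0.0006, 0.0059]
bush plane [  0.01   0.02 148.33] mec [-0.29 -0.06] inner [-4.93  0.57 12.16] outer [-0.19  0.1  24.49] 5793
(7954, 3) [613.38  -6.19  99.62]
world tilt [ -0.    -0.   101.82]
```

View pics/s2.png

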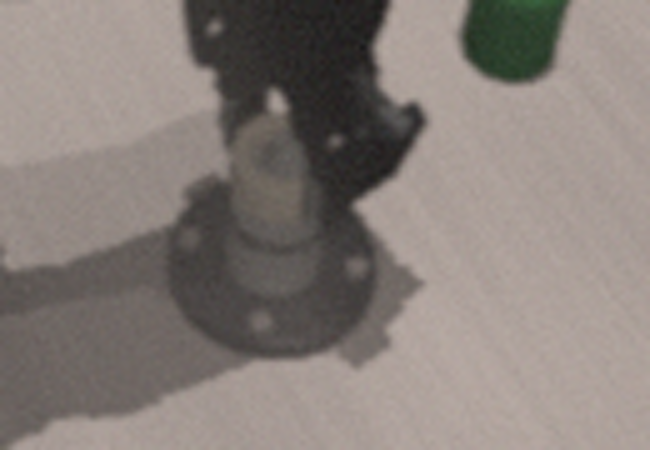

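The world tilt of the bush fits as 0.00, with its top at about 100 mm. It is on step 2 and was held at about 10.5 N for more than 0.5 s; the side crop shows it seated on the mandrel at (270,190). Next I lift it off.

Request:
{"fn": "send_rows", "kwargs": {
  "commands": [
    [0, 0, -0.02, 0],
    [0, 0.0005, -0.03, 0],
    [0, 0.001, -0.04, 0],
    [0, 0.001, -0.05, 0],
    [0, 0.001, -0.05, 0],
    [0, 0.001, -0.05, 0],
    [0, 0.001, -0.05, 0],
    [0, 0.001, -0.06, 0],
    [0, 0, -0.06, 0],
    [0, 0, 0, 0]
  ]
}}

```text
t: 12.07
tool_pos: [609.5, -2.8, 317.2]
tcp_rot: [0.012, 0.992, 0.122, 0.004]
wrist_force: [0.3, 0.5, -0.2]
grip_width: 48.8
```

```bash
python3 r.py 523 270 115
```

```text
pos [609.51, -2.84, 317.17] q [0.0121, 0.9924, 0.1225, 0.0045] z [0.0119, -0.0229, -0.9997] F [0.29, 0.53, -0.23] M [0.01, -0.0, 0.04] w 48.83 qd 0.0141 12.0667
grasp [611.55, -6.79, 144.93] rel mm [-18.76, -290.68, 22.52] scaled [-0.1251, -1.9378, 0.1501]
```

Request:
{"fn": "send_rows", "kwargs": {
  "commands": [
    [-0.02, -0.1, 0, 0],
    [-0.03, -0.22, 0, 0],
    [-0.035, -0.22, 0, 0],
    [-0.035, -0.22, 0, 0],
    [-0.035, -0.22, 0, 0],
    [-0.035, -0.22, 0, 0],
    [-0.035, -0.22, 0, 0],
    [-0.03, -0.22, 0, 0],
    [-0.02, -0.12, 0, 0],
    [0, 0, 0, 0]
  ]
}}

```text
t: 12.9
tool_pos: [502.8, 251.2, 311.3]
tcp_rot: [0.013, 0.993, 0.119, 0.007]
wrist_force: [-0.0, 0.0, -0.5]
grip_width: 48.6
```

Request:
{"fn": "send_rows", "kwargs": {
  "commands": [
    [0, 0, 0, 0],
    [0, 0, 0, 0]
  ]
}}

```text
t: 13.07
tool_pos: [502.2, 252.2, 311.3]
tcp_rot: [0.013, 0.993, 0.12, 0.007]
wrist_force: [-0.4, 0.1, 0.5]
grip_width: 48.4
```

```bash
python3 r.py 523 270 80; cat > peg.py <<'E'
from fit import *
np.set_printoptions(precision=2,suppress=True)
s=get_state();c=shot("wrist");save(c,"w4.png");P=cloud(c);A=q2R(s["tcp_rot"]);T=(P-s["tool_pos"])@A
bush(T)
for l in ("peg2",): print([(d["score"],w(c,d["location"])) for d in tip_of(l,"wrist")[:4]])
for g in ((597,253),(523,270),(450,289)):
    m=(P[...,2]>18)&(P[...,2]<56)&(np.hypot(P[...,0]-g[0],P[...,1]-g[1])<28);p=P[m]
    if len(p)<30: continue
    top=p[p[:,2]>p[:,2].max()-3]
    print("peg",g,"top",top.mean(0),cv2.minEnclosingCircle(top[:,:2].astype(np.float32)),"side",circ(p[(p[:,2]<44)]),len(p),p[:,2].max())
E
python3 peg.py
```

```text
pos [502.23, 252.21, 311.27] q [0.0127, 0.9926, 0.1204, 0.0071] z [0.0172, -0.0235, -0.9996] F [-0.44, 0.08, 0.48] M [0.07, 0.02, -0.02] w 48.36 qd 0.0095 13.0667
grasp [505.19, 248.15, 139.04] rel mm [21.87, -18.54, 58.81] scaled [0.1458, -0.1236, 0.392]
bush plane [  0.02   0.02 148.38] mec [-0.06  0.19] inner [ 0.04  0.28 15.93] outer [-0.04  0.1  24.5 ] 5629
[(0.84, array([450.73, 291.12,  13.95])), (0.81, array([520.76, 272.39,  14.06])), (0.62, array([594.41, 254.79,  11.3 ]))]
peg (597, 253) top [596.8  251.44  51.32] ((596.56494140625, 251.19635009765625), 11.738988876342773) side [596.63 251.43  15.67] 2207 53.61944329753325
peg (523, 270) top [524.45 270.52  50.97] ((524.576416015625, 270.5493469238281), 8.15984058380127) side [524.29 270.52  11.8 ] 1151 53.02485735355336
peg (450, 289) top [452.52 290.44  50.77] ((452.4638977050781, 290.4261779785156), 3.6360716819763184) side [451.73 289.7    7.88] 568 52.606193432279184
```

View pics/w4.png

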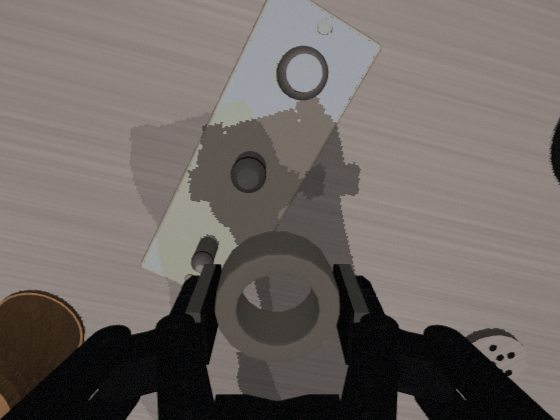

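The pegs fit with radii 15.7, 11.8 and 7.9, and middle peg 2 is at (524.4, 270.5), pixel (249,172). Move over it.

Request:
{"fn": "send_rows", "kwargs": {
  "commands": [
    [0.05, -0.04, 0.05, 0],
    [0.06, -0.045, 0.1, 0],
    [0.045, -0.035, 0.1, 0],
    [0, 0, 0.08, 0],
    [0, 0, 0.03, 0],
    [0, 0, 0, 0],
    [0, 0, 0, 0]
  ]
}}

```text
t: 13.75
tool_pos: [529.2, 267.9, 253.7]
tcp_rot: [0.013, 0.993, 0.113, 0.009]
wrist_force: [0.4, -0.4, -0.6]
grip_width: 48.6
```

```bash
python3 r.py 524.4 270.5 54
```

```text
pos [529.18, 267.86, 253.68] q [0.0134, 0.9935, 0.1128, 0.0089] z [0.0208, -0.0246, -0.9995] F [0.35, -0.43, -0.56] M [0.0, -0.0, -0.03] w 48.62 qd 0.012 13.75
grasp [532.76, 263.63, 81.47] rel mm [-7.01, -9.35, 27.12] scaled [-0.0467, -0.0623, 0.1808]
```

Request:
{"fn": "send_rows", "kwargs": {
  "commands": [
    [-0.023, -0.032, 0.02, 0],
    [-0.023, -0.03, 0.04, 0],
    [0, 0, 0.04, 0],
    [0, 0, 0.03, 0],
    [0, 0, 0, 0],
    [0, 0, 0, 0]
  ]
}}

```text
t: 14.25
tool_pos: [520.2, 275.2, 233.7]
tcp_rot: [0.013, 0.994, 0.112, 0.01]
wrist_force: [-0.8, 0.6, 0.1]
grip_width: 48.8
```

```bash
python3 r.py 524.4 270.5 14
```

```text
pos [520.21, 275.2, 233.7] q [0.0128, 0.9935, 0.1123, 0.01] z [0.0228, -0.0233, -0.9995] F [-0.82, 0.63, 0.09] M [0.01, 0.06, 0.03] w 48.81 qd 0.0079 14.25
grasp [524.13, 271.19, 61.49] rel mm [-0.7, -0.59, 47.49] scaled [-0.0047, -0.0039, 0.3166]
```

Request:
{"fn": "send_rows", "kwargs": {
  "commands": [
    [-0.001, -0.001, 0.04, 0],
    [-0.001, -0.001, 0.05, 0],
    [-0.001, -0.001, 0.05, 0],
    [-0.001, -0.001, 0.05, 0],
    [0, 0, 0.05, 0],
    [0, 0, 0.03, 0],
    [0, 0, 0, 0]
  ]
}}

```text
t: 14.83
tool_pos: [520.7, 274.5, 188.8]
tcp_rot: [0.013, 0.994, 0.112, 0.01]
wrist_force: [-0.2, 0.6, 0.3]
grip_width: 48.6
```

```bash
python3 r.py 524.4 270.5 12.5
```

```text
pos [520.66, 274.55, 188.78] q [0.0128, 0.9936, 0.1122, 0.0102] z [0.0231, -0.0232, -0.9995] F [-0.24, 0.6, 0.26] M [0.08, 0.03, -0.01] w 48.63 qd 0.0079 14.8333
grasp [524.65, 270.56, 16.57] rel mm [-0.32, -0.11, 4.07] scaled [-0.0022, -0.0008, 0.0271]
```

Request:
{"fn": "send_rows", "kwargs": {
  "commands": [
    [0, 0, 0.006, 0],
    [0, 0, 0.006, 0],
    [0, 0, 0.005, 0],
    [0, 0, 0.003, 0],
    [0, 0, 0.003, 0]
  ]
}}

```text
t: 15.25
tool_pos: [520.8, 274.3, 185.2]
tcp_rot: [0.013, 0.994, 0.112, 0.01]
wrist_force: [-1.7, -0.7, 7.8]
grip_width: 48.6
```

```bash
python3 r.py 524.4 270.5 12.5
```

```text
pos [520.83, 274.27, 185.16] q [0.0129, 0.9936, 0.112, 0.01] z [0.0227, -0.0235, -0.9995] F [-1.74, -0.72, 7.76] M [-0.01, 0.49, -0.03] w 48.56 qd 0.004 15.25
grasp [524.74, 270.22, 12.95] rel mm [-0.27, -0.36, 0.44] scaled [-0.0018, -0.0024, 0.0029]
```

Seated on the board with 7.8 N. Release.

Request:
{"fn": "send_rows", "kwargs": {
  "commands": [
    [0, 0, 0, 0],
    [0, 0, 0, 0],
    [0, 0, 0, 0],
    [0, 0, 0, 0],
    [0, 0, 0, 0],
    [0, 0, 0, 0],
    [0, 0, 0, 0]
  ],
  "hand": 1
}}

```text
t: 15.83
tool_pos: [521.2, 274.5, 186.1]
tcp_rot: [0.012, 0.994, 0.112, 0.011]
wrist_force: [0.3, -0.6, 0.3]
grip_width: 85.4
```

Request:
{"fn": "send_rows", "kwargs": {
  "commands": [
    [0, 0, -0.03, 0],
    [0, 0, -0.1, 0],
    [0, 0, -0.15, 0],
    [0, 0, -0.2, 0],
    [0, 0, -0.2, 0],
    [0, 0, -0.2, 0],
    [-0.1, 0, -0.1, 0],
    [-0.1, 0, -0.1, 0],
    [0, 0, 0, 0],
    [0, 0, 0, 0]
  ]
}}

```text
t: 16.67
tool_pos: [486.9, 270.9, 356.4]
tcp_rot: [0.012, 0.994, 0.112, 0.01]
wrist_force: [0.1, 0.3, -0.6]
grip_width: 85.2
```

```bash
python3 r.py 524.4 270.5 12.5; python3 - <<'E'
from fit import *
c=shot("wrist");save(c,"w5.png");P=cloud(c)
m=(np.hypot(P[...,0]-524.4,P[...,1]-270.5)<33)&(P[...,2]>33)&(P[...,2]<40);p=P[m]
a=np.linalg.lstsq(np.c_[p[:,:2],np.ones(len(p))],p[:,2],rcond=None)[0]
print("top z",np.median(p[:,2]),"tilt",a[:2],"centre",cv2.minEnclosingCircle(p[:,:2].astype(np.float32)))
c=shot("top");
print([(d["score"],w(c,d["location"])) for d in tip_of("bush_a_mid","top")])
E
```

```text
pos [486.86, 270.87, 356.36] q [0.0124, 0.9936, 0.1116, 0.0103] z [0.0232, -0.0224, -0.9995] F [0.06, 0.3, -0.64] M [0.04, 0.02, -0.02] w 85.16 qd 0.0433 16.6667
grasp [490.87, 267.01, 184.15] rel mm [30.43, -0.6, 172.26] scaled [0.2028, -0.004, 1.1484]
top z 36.794508178101836 tilt [-0.  0.] centre ((523.9222412109375, 270.2409973144531), 24.96094512939453)
[(0.62, array([523.58, 266.99,  19.04]))]
```

View pics/w5.png

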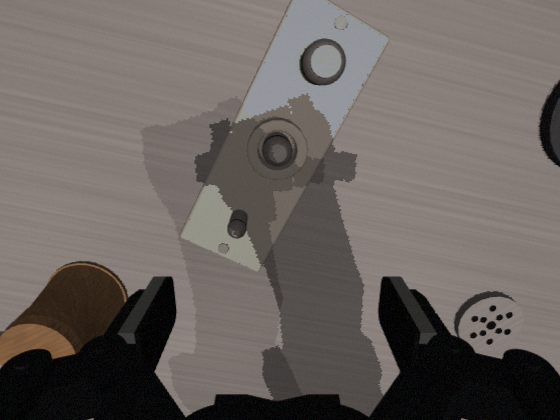

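The bush lies flat around the middle peg (pixel 277,149). Its centre is (523.9, 270.2), within 1 mm of the axis, with its top at 36.8 mm. The gripper is clear, so I hand in.

```bash
python3 -c "
from plant import *
print(close_job())"
```

```text
the job is handed in; nothing more can be done
None
```

I sized the mat bush on step 2 of the gauge, put it over rack peg 2, and handed the job in at about 17 s of robot time.

- **Sizing:** The wrist camera fitted its bore at 32 mm. It went past step 1 and stopped on step 2, with its top at about 100 mm and no measurable tilt. I pressed it with about 10.5 N for more than 0.5 s. The highest force I read was 10.7 N, though I only read it between moves.
- **Placing:** It stands flat over peg 2, about 0.5 mm from the peg's axis, with its top at 36.8 mm. The gripper is open and clear.
- **Bystanders and dish:** I never went near the dish, jar, plate or tubs. I did not measure them again at the end.
- **Disagreements:**
  - The tool had drifted about 0.03 rad off vertical during the fast moves, and I allowed for that in the positioning.
  - The underside read 75.9 mm on step 2, against 75 nominal. The gauge fit showed the same 1 mm height offset.
  - The network's last top-view fix on the placed bush was about 3 mm off in y and 5 mm lower in height than my wrist fit. It is only good to about 4 mm, so I trusted the wrist fit.

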